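# Close up the fair-booth showcase

## Task

Close up the showcase: push its glazed door shut until the roller catch snaps and holds it. Then press the locking bar's spring pin flush and slide the sleeve across the door edge to the next hole, where the pin must pop up again. Press gently, without forcing anything (never over about 45 N), and leave the flask, the bottle and the tape roll where they stand.

Things in the scene. Friction and masses are not known exactly. Their poses are not given: they have to be found in the camera images.
- case: Glazed showcase fixed on the table, 390 wide, 210 deep, its clear roof 140 mm high. Origin: at table height under the plane of its front face, between door and fixed panel; x points into the case (away from the robot), y left to the hinge, z up. The front is the plane x = 0: the door fills y = 12 to 170 mm, a grey panel, 155 high, y = 0 to -205 mm. Close before the panel's top runs the telescopic locking bar, along y
- door_hinge (a point): point on the door's upright hinge axis, 6 mm behind the case's front face, 170 mm left (+y) of the case origin and 80 mm above the table; fixed to the case
- door_edge (a point): point on the robot-side face of the door, 9 mm from its free edge and 155 mm above the table; moves with the door. The door is 158 mm wide and 12 mm thick, aluminium frame, clear pane, no handle; it spans 13 to 165 mm above the table, 25 mm higher than the roof
- door (a joint): door angle, rad: 0 shut (its stop), grows as the free edge swings out towards the robot; ajar at the start. It turns easily and stays where left, down to about 0.10, where its tongue meets the sprung roller inside: about 7 to 10 N near the free edge are needed; below about 0.04 the roller snaps over and draws it to 0
- bar_nose (a point): middle of the top edge of the sleeve's front (+y) end; moves with the sleeve. The sleeve is a dark steel box tube, 162 mm long in y, 36 wide, 30 tall, its top face level, 150 mm above the table, its centre line 24 mm before (-x of) the case front. It slides on a fixed inner tube that holds the spring pin; a bracket 155 mm high carries that tube at y = -180 mm
- bar (a joint): travel of the sleeve towards case +y, m: 0 pin in first hole (start), 0.045 second (next) hole, 0.090 third. The three 20 mm square holes in its top are 45 mm apart; the first is 50 mm behind the nose, the others farther back. At 0.045 the nose overlaps the door by 21 mm. Locked: 1 mm play. Free: slides with 2 to 5 N, stays where left. It cannot be forced while the pin is up
- lug (a point): foot of the sleeve's thumb lug: on the sleeve's top face, mid-width, at the lug's pin-side (-y) face, 18 mm ahead (+y) of the first hole's centre. The lug is a cross rib 36 mm wide, 8 mm thick, 14 mm high, to be pushed in +y; moves with the sleeve
- pin_top (a point): crown of the spring pin: steel, upright, 18 mm diameter, domed (9 mm radius). Up, it stands 8 mm above the sleeve's top face, 62 mm right (-y) of the case origin. It does not travel with the sleeve, it only goes down. Pressed flush, it lets the first hole's rim ride over its dome when the lug is pushed (7 to 12 N); it pops up in the next hole that arrives and stops the sleeve
- pin (a joint): how far the pin is pressed, m: 0 fully up, 0.008 flush with the sleeve's top face, about 0.0105 while the sleeve's wall passes over it, 0.014 its stop; the spring takes 3 N at the start and 6 N when flush
- flask: dark steel flask, 68 mm diameter, 190 mm high, loose; origin at its foot
- bottle: clear water bottle, 64 mm diameter, 190 mm high, loose; origin at its foot
- tape: roll of packing tape lying flat, 100 mm diameter, 45 mm high, loose; origin at its underside

How it is judged (in metres and radians):
On the way, in this order (a step that is already met when the one before it is completed fails the run):
1. the door is shut, past its roller catch (value of joint door below 0.025 rad), for 0.2 s.
2. the pin is pressed about flush while the door is shut (value of joint pin above 0.006 m and value of joint door below 0.025 rad), for 0.02 s.
At the end, for the whole second after the job is handed in: The door is shut and held by its catch (within 0.025 rad), the sleeve stands still at its second hole (45 mm, within 3 mm) and the pin is up through it again (within 2 mm of fully up) (value of joint door below 0.025 rad and value of joint bar between 0.042 and 0.048 m and value of joint pin below 0.002 m and velocity of joint bar between -0.01 and 0.01 m/s); the robot touches nothing.
It fails at once if the flask, the bottle or the tape roll is moved more than 25 mm or knocked over (distance of any of flask, bottle, tape from where it was at the start of the episode above 0.025 m or angle between any of flask, bottle's own z axis and vertical above 0.5 rad).
It fails at once if the fingers press on the showcase, its door or its locking bar with over 45 N (contact force between the fingers and case above 45 N).
It also fails if it takes over 40 s, if anything falls off the work surface, if the arm or the gripper's body presses on something with over 40 N, if the wrist force passes 120 N, or if a joint passes its speed limit or range.

## Robot

A 6-joint arm with a two-finger parallel gripper is mounted at the origin on the work surface. World frame = base frame: x ahead of the robot, y to its left, z up, the work surface at z = 0. Lengths are in mm, angles in rad, forces in N, time in s.
With the tool pointing down it reaches from about 375 to 750 mm from the base axis. Payload 9 kg.
Tool frame: the origin (TCP) lies at the very end of the fingers, on their centre line; the grasp point (between the pads) lies 19 mm behind it (manip.pinch_z is the distance from the TCP to the grasp point, in mm); z points along the fingers, y is the direction in which the jaws open and shut (so a half turn about z gives the same grasp; the last joint's range is limited). The gripper opens to 85 mm and grips with 20 to 120 N. Pads are 22 mm wide; open, the fingers measure 114 mm over their backs; the gripper's body (76 mm by 85 mm) begins 54 mm behind the grasp point. The pads swing forward as they close: fully open they stand 13 mm farther back than shut.
Start: joints at [1.095, 0.104, 0.097, 1.564, 0, 1.353], TCP at [152.975, 580.203, 231.331] pointing down, gripper open.
Joint ranges: [-2.99, 2.99], [-0.84, 1.86], [-1.1, 1.16], [-1.84, 2.11], [-1.51, 1.56], [-3.14, 3.14]. Speed limits (rad/s): [2.22, 2.22, 2.57, 3.14, 3.14, 3.14].

## Interface

Orientations are given as a rotation vector (axis times angle).
In Python, from bench import manip gives the robot as it stands.
- The arm moves only by the tool move_arm, never from a script. Its argument "series" is a list of rows, each a list of 6 numbers: the shift along the tool's x, y, z in m, then the turn, a rotation vector about the tool's x, y, z in rad. A call has exactly 8 rows; each row is the pose to reach, as a shift and turn from the pose commanded when the call began, along the tool's axes at that moment; what a row does not reach only later rows make up. A row lasts 1/10 s, in which the tool goes at most 50 mm and 8.59 degrees, less where a joint would pass 70% of its speed; a pose out of reach is approached as far as the arm can. A call with a gripper value outside its range is refused whole. "gripper" is the opening, from 0 (shut) to 1 (fully open), set as the call begins (left out, the last holds). The fingers move at their own pace and stop on an object; "force" is the grip in N (left out, the last holds). Time passes only in rows, so rows that repeat a pose let the fingers close, or fill a call up. It gives the time, the measured TCP pose, the force and the opening at its end, in the units of the state.
- manip.get_obs(): the state, without advancing time (a new reading comes with each control period).
- manip.read_camera(name): name is "scene" or "top" or "wrist"; returns (picture, depth): 384x512x3 uint8, red, green, blue; 384x512 float32, mm along the optical axis (not along the pixel's ray), 0 where there is no reading.
- manip.calibration(name): a dict with "fx", "fy", "cx", "cy" (pixels), "k1" (the pictures are not rectified: a ray, as slopes to the right and down, at radius r is drawn at 1 + k1 r^2 times it, then the intrinsics apply), "position" and "orientation" of the camera in the world. Camera axes: x right, y up, looking along -z (the intrinsics and any distortion apply to the point x, -y, -z); pixel columns grow to the right and rows downward; lengths in mm; the calibration is good to about 2 mm. A picture is of the moment at which its call begins: read the wrist's pose just before it. calibration takes no time and is no camera call; for the wrist camera it gives the pose at the moment of the call.
- manip.finish_job(): hands the job in, once; it reports no verdict.
The state is a dict: "time_s": time; "qpos": joint angles; "qd": joint speeds; "effort": joint torques, N m; "position": TCP position; "ee_rot": TCP orientation; "contact_force": force on the tool from outside, world axes, zero at the start; "wrist_torque": the same for the moment, N m; "width": finger opening in mm.
Only numpy, scipy, OpenCV 4.12 (cv2) and the standard library are available. Lean on these libraries where they do the work, as an engineer would, in place of code of your own. Each camera call takes 0.05 s, during which the arm holds its last target. There are 200 camera calls.

## Working session

There is one attempt and no reset: what is moved stays moved. The work goes in short steps, Python scripts to look and compute and a tool call to move; the robot and the scene stay as the last step left them, time stands still between calls to the robot, and variables do not carry over. Pictures are saved under pics/ and viewed, about 8 in all and at most 12, crops included, and the job is handed in when it is done.

Besides the shell and the picture viewer there is one more tool, called after "Call:" by a JSON object that holds its "api" and its "payload", one argument or row to a line. move_arm: Moves the arm, as the interface text tells. Its arguments: {"type":"object","properties":{"series":{"type":"array"},"gripper":{"type":"number"},"force":{"type":"number"}},"required":["series"]}

```bash
ls; mkdir -p pics; cat > h.py <<'E'
import numpy as np,cv2
from bench import manip
from scipy.spatial.transform import Rotation as R
def cal(n):
    c=manip.calibration(n); o=np.array(c['orientation'],float)
    c['R']=R.from_rotvec(o).as_matrix() if o.size==3 else (o if o.size==9 else R.from_quat(o).as_matrix())
    c['p']=np.array(c['position'],float); return c
def slopes(c,u,v):
    K=np.array([[c['fx'],0,c['cx']],[0,c['fy'],c['cy']],[0,0,1.]])
    p=cv2.undistortPoints(np.array([[[u,v]]],float),K,np.array([c['k1'],0,0,0.]))[0,0]; return p
def ray(c,u,v):
    s=slopes(c,u,v); return c['R']@np.array([s[0],-s[1],-1.])
def plane(c,u,v,z):
    d=ray(c,u,v); return c['p']+d*(z-c['p'][2])/d[2]
def pt(c,u,v,dep): return c['p']+ray(c,u,v)*dep
def proj(c,P):
    q=c['R'].T@(np.array(P,float)-c['p']); s=np.array([q[0],-q[1]])/-q[2]; s=s*(1+c['k1']*(s@s))
    return np.array([c['fx']*s[0]+c['cx'],c['fy']*s[1]+c['cy']])
E
python3 - <<'E'
from h import *
o=manip.get_obs(); print(o)
for n in('scene','top','wrist'):
    c=manip.calibration(n); print(n,c)
    im,d=manip.read_camera(n); np.savez('%s0.npz'%n,im=im,d=d)
    cv2.imwrite('pics/%s0.png'%n,im[:,:,::-1])
E
```

```text
pics
{'time_s': 0.0, 'qpos': array([1.09533503e+00, 1.04640466e-01, 9.64647883e-02, 1.56391305e+00,
       1.99446076e-05, 1.35310868e+00]), 'qd': array([ 0.00014669,  0.00010449, -0.00035218, -0.00053887, -0.00153855,
        0.00107693]), 'effort': array([-5.47050477e-04, -5.56937385e+01,  5.03647578e+01,  1.72461307e-02,
       -3.68726005e-04, -1.09023114e-05]), 'position': array([152.77762431, 579.87685745, 230.55431532]), 'ee_rot': array([-4.03730892e-01, -3.11508045e+00,  1.89846872e-03]), 'contact_force': array([-0.17379266, -0.21294479,  1.50235492]), 'wrist_torque': array([ 0.01356457,  0.00474008, -0.04777335]), 'width': 85.32776059946889}
scene {'fx': 493.9479672513612, 'fy': 493.9479672513612, 'cx': 246.88984777686258, 'cy': 189.61843794534383, 'k1': -0.10080081965635115, 'position': array([1386.70142743,  540.07710839,  841.47130555]), 'orientation': array([0.54047678, 1.01506988, 1.94319432])}
top {'fx': 472.7609282653029, 'fy': 472.7609282653029, 'cx': 258.0817678403058, 'cy': 195.8823313460828, 'k1': -0.13566644747604842, 'position': array([ 442.77404089,    1.75952236, 1335.2582586 ]), 'orientation': array([ 0.05789877, -0.07339022, -1.56427386])}
wrist {'fx': 343.28252347266874, 'fy': 343.28252347266874, 'cx': 258.1290778966519, 'cy': 188.61046983817783, 'k1': -0.03373587797196881, 'position': array([ 75.02933805, 600.89106059, 373.09572758]), 'orientation': array([-0.27353558, -0.21087613,  1.30138229])}
```

View pics/top0.png

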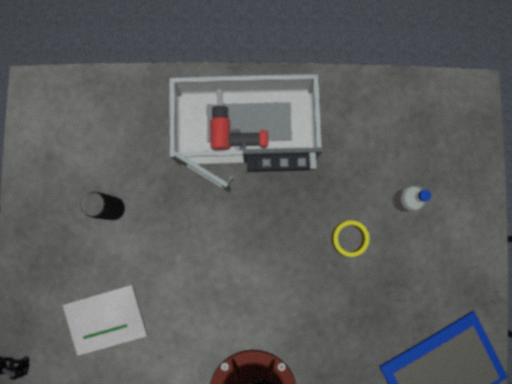

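View pics/scene0.png

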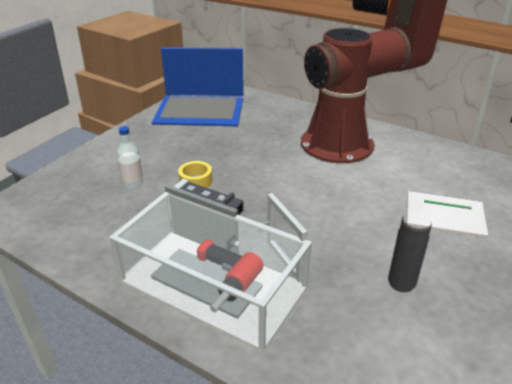

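The top view shows the case at u 170–320, v 75–170. The door is ajar from hinge (172,153) to free edge (230,186), and the bar spans u 245–310 at v≈161. The flask is at (100,205), the tape at (351,239) and the bottle at (415,198). I'll enlarge the bar and door area next.

```bash
python3 - <<'E'
from h import *
im=np.load('top0.npz')['im'][60:200,155:335]
im=cv2.convertScaleAbs(im,alpha=1.5)
cv2.imwrite('pics/topc.png',cv2.resize(im,None,fx=4.4,fy=4,interpolation=cv2.INTER_CUBIC)[:,:,::-1] if 0 else cv2.resize(im,None,fx=4,fy=4,interpolation=cv2.INTER_CUBIC)[:,:,::-1])
E
```

```text
(no output)
```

View pics/topc.png

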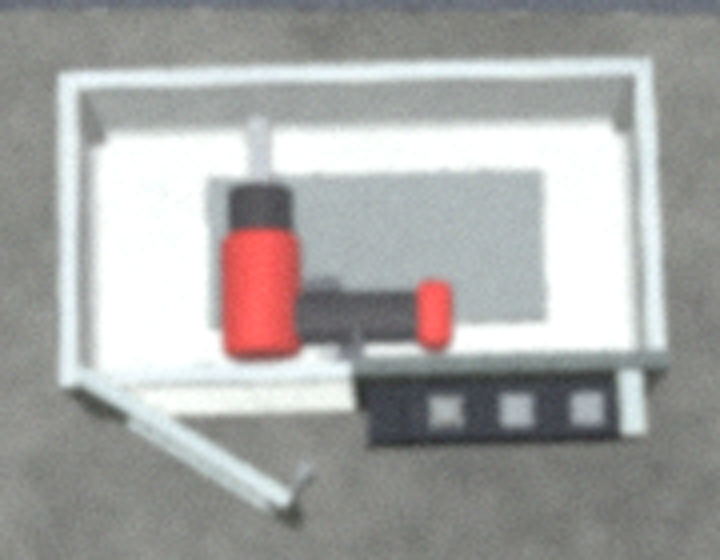

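The crop shows the roof corners at (57,72), (652,58) and (62,385). The sleeve's nose end is at x≈370, y 375–447, with its front edge running (370,447)–(615,437). The holes are at (446,411), (517,410) and (588,408), and the door's free edge is at about (290,508).

```bash
python3 - <<'E'
from h import *
c=cal('top')
g=lambda x,y,z:plane(c,x/4+155-.4,y/4+60-.4,z)
P=dict(BL=g(57,72,140),BR=g(652,58,140),FL=g(62,385,140),noseF=g(370,447,150),sF=g(615,437,150),h1=g(446,411,154),h2=g(517,410,145),h3=g(588,408,145),doorF=g(290,510,165),pR=g(668,353,155),pL=g(357,361,155), pRf=g(668,367,155))
for k,v in P.items(): print(k,v.round(1))
b=P['BL']-P['BR'];print('yaw back',np.degrees(np.arctan2(-b[0],b[1])), np.linalg.norm(b))
b=P['noseF']-P['sF'];print('yaw sleeve',np.degrees(np.arctan2(-b[0],b[1])),np.linalg.norm(b))
b=P['pL']-P['pR'];print('yaw panel',np.degrees(np.arctan2(-b[0],b[1])),np.linalg.norm(b))
b=P['h1']-P['h3'];print('yaw holes',np.degrees(np.arctan2(-b[0],b[1])),np.linalg.norm(b))
# depth masks: tape, flask, bottle
d=np.load('top0.npz')['d']
for n,(u,v) in dict(tape=(351,224),bottle=(426,196),flask=(93,205)).items(): print(n,pt(c,u,v,d[v,u]).round(0))
E
```

```text
BL [853.  225.9 140. ]
BR [ 865.  -164.5  140. ]
FL [644.7 216.4 140. ]
noseF [604.2  18.4 150. ]
sF [ 611.7 -136.8  150. ]
h1 [626.9 -29.5 154. ]
h2 [629.3 -74.9 145. ]
h3 [ 631.  -120.2  145. ]
doorF [562.4  67.6 165. ]
pR [ 665.2 -170.4  155. ]
pL [658.4  26.9 155. ]
pRf [ 656.2 -170.3  155. ]
yaw back 1.765845168978881 390.59235195696016
yaw sleeve 2.76317105639773 155.38620949969578
yaw panel 1.9741478788020146 197.44357746805773
yaw holes 2.5456297100198255 91.30567686770965
tape [ 475. -267.   43.]
bottle [ 541. -427.  187.]
flask [526. 463.  -2.]
```

Case pose estimate: yaw ≈2.2°, origin ≈(648.6, 33.3), pin ≈(627,-29.5), door angle ≈0.6 rad. Next I'll add a helper that turns world targets into move rows.

```bash
cat >> h.py <<'E'
PSI=0.0384; O=np.array([648.6,33.3])
def W(x,y,z): # case->world
    return np.array([O[0]+x*np.cos(PSI)-y*np.sin(PSI),O[1]+x*np.sin(PSI)+y*np.cos(PSI),z])
def cas(P):
    d=np.array(P[:2])-O; return np.array([d[0]*np.cos(PSI)+d[1]*np.sin(PSI),-d[0]*np.sin(PSI)+d[1]*np.cos(PSI),P[2]])
def toolR(): # tool y = case y, z down, x=-case x
    s,c=np.sin(PSI),np.cos(PSI); return np.array([[-c,-s,0],[-s,c,0],[0,0,-1.]]).T.T
def row(P,Rt=None,base=None):
    o=manip.get_obs(); R0=R.from_rotvec(o['ee_rot']).as_matrix(); p=o['position'] if base is None else np.array(base)
    Rt=toolR() if Rt is None else Rt
    return np.r_[(R0.T@(np.array(P)-p))/1000, R.from_matrix(R0.T@Rt).as_rotvec()].round(4)
def st():
    o=manip.get_obs(); print(round(o['time_s'],2),'case',cas(o['position']).round(1),'F',o['contact_force'].round(1),'w',round(o['width'],1))
E
python3 - <<'E'
from h import *
print(row(W(-140,50,231)), W(-140,50,231),cas(manip.get_obs()['position']))
print(toolR())
E
```

```text
[-4.702e-01 -3.952e-01 -0.000e+00 -9.000e-04 -3.000e-04 -2.962e-01] [506.78367834  77.88846164 231.        ] [-474.37230879  565.27515954  230.70239839]
[[-0.99926281 -0.03839056  0.        ]
 [-0.03839056  0.99926281  0.        ]
 [ 0.          0.         -1.        ]]
```

Call:
{"api": "move_arm", "payload": {
  "series": [
    [-0.04,-0.035,0,0,0,-0.05],
    [-0.08,-0.07,0,0,0,-0.1],
    [-0.12,-0.1,0,0,0,-0.15],
    [-0.155,-0.13,0,0,0,-0.2],
    [-0.19,-0.16,0,0,0,-0.25],
    [-0.225,-0.19,0,0,0,-0.297],
    [-0.26,-0.22,0,0,0,-0.297],
    [-0.295,-0.25,0,0,0,-0.297]
  ],
  "gripper": 0
}}

```text
time_s: 0.95
position: [375.1, 261.6, 231.3]
ee_rot: [-0.062, 3.141, 0.0]
contact_force: [0.2, 1.0, -0.2]
width: 0.0
```

```bash
python3 - <<'E'
from h import *
st(); print(row(W(-140,50,231)))
E
```

```text
0.95 case [-264.5  238.6  231.3] F [ 0.2  1.  -0.2] w 0.0
[-0.1243 -0.1887  0.0003  0.0002  0.0003  0.001 ]
```

Call:
{"api": "move_arm", "payload": {
  "series": [
    [-0.025,-0.04,0,0,0,0],
    [-0.05,-0.08,0,0,0,0],
    [-0.08,-0.12,0,0,0,0],
    [-0.105,-0.16,0,0,0,0],
    [-0.124,-0.189,0,0,0,0],
    [-0.124,-0.189,0,0,0,0],
    [-0.124,-0.189,0,0,0,0],
    [-0.124,-0.189,0,0,0,0]
  ]
}}

```text
time_s: 1.75
position: [505.3, 80.0, 231.3]
ee_rot: [0.063, -3.141, -0.001]
contact_force: [0.5, 0.7, -0.3]
width: -0.2
```

```bash
python3 - <<'E'
from h import *
st(); c=cal('wrist'); im,d=manip.read_camera('wrist'); cv2.imwrite('pics/w1.png',im[:,:,::-1]); np.savez('w1.npz',im=im,d=d)
for n,P in dict(pin=W(-24,-62,158),nose=W(-24,-12,150),lug=W(-24,-44,150),hinge=W(6,170,165),O=W(0,0,155)).items(): print(n,P.round(1),proj(c,P).round(0))
print(row(W(-120,50,135)))
E
```

```text
1.75 case [-141.4   52.2  231.3] F [ 0.5  0.7 -0.3] w -0.2
pin [627.  -29.6 158. ] [112. 340.]
nose [625.1  20.4 150. ] [178. 334.]
lug [626.3 -11.6 150. ] [138. 333.]
hinge [648.1 203.4 165. ] [404. 376.]
O [648.6  33.3 155. ] [193. 362.]
[-0.0214 -0.0024  0.0964  0.0002 -0.0001  0.0021]
```

View pics/w1.png

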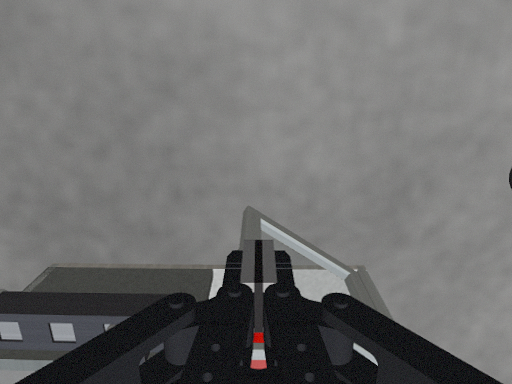

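The wrist view has image-down as case +x and image-right as +y. The holes are at (10,330), (62,330) and (110,328), matching the predicted pin (112,335). The door's free top corner is at (250,208) and its hinge end near (360,270).

```bash
python3 - <<'E'
from h import *
c=cal('wrist')
for n,u,v,z in (('free top',249,207,165),('free mid edge',252,214,165),('hinge end',352,276,165),('h3',10,331,150),('h2',62,331,150),('h1 ',112,328,150)): print(n,cas(plane(c,u,v,z)).round(1))
print(proj(c,manip.get_obs()['position']).round(0))
E
```

```text
free top [-139.7   46.8  165. ]
free mid edge [-134.7   48.8  165. ]
hinge end [-87.5 119.1 165. ]
h3 [ -23.8 -150.5  150. ]
h2 [ -24.9 -106.5  150. ]
h1  [-28.7 -64.7 150. ]
[257. 255.]
```

Call:
{"api": "move_arm", "payload": {
  "series": [
    [0,0,0.03,0,0,0],
    [-0.005,-0.002,0.06,0,0,0],
    [-0.01,-0.002,0.085,0,0,0],
    [-0.02,-0.002,0.096,0,0,0],
    [-0.03,-0.002,0.096,0,0,0],
    [-0.04,-0.002,0.096,0,0,0],
    [-0.05,-0.002,0.096,0,0,0],
    [-0.06,-0.002,0.096,0,0,0]
  ]
}}

```text
time_s: 2.6
position: [565.6, 80.9, 135.5]
ee_rot: [0.065, -3.141, -0.0]
contact_force: [-0.7, -0.7, -0.1]
width: 0.1
```

```bash
python3 - <<'E'
from h import *
st(); print(row(W(-11,50,135)))
E
```

```text
2.6 case [-81.1  50.8 135.5] F [-0.7 -0.7 -0.1] w 0.1
[-0.0701 -0.001   0.0004  0.0001 -0.0001  0.0027]
```

Call:
{"api": "move_arm", "payload": {
  "series": [
    [-0.006,0,0,0,0,0],
    [-0.013,0,0,0,0,0],
    [-0.02,0,0,0,0,0],
    [-0.027,0,0,0,0,0],
    [-0.034,0,0,0,0,0],
    [-0.041,0,0,0,0,0],
    [-0.046,0,0,0,0,0],
    [-0.05,0,0,0,0,0]
  ]
}}

```text
time_s: 3.4
position: [616.2, 81.5, 135.2]
ee_rot: [0.061, -3.141, -0.0]
contact_force: [-0.2, -0.3, 0.8]
width: -0.0
```

Call:
{"api": "move_arm", "payload": {
  "series": [
    [-0.002,0,0,0,0,0],
    [-0.004,0,0,0,0,0],
    [-0.006,0,0,0,0,0],
    [-0.008,0,0,0,0,0],
    [-0.009,0,0,0,0,0],
    [-0.01,0,0,0,0,0],
    [-0.011,0,0,0,0,0],
    [-0.012,0,0,0,0,0]
  ]
}}

```text
time_s: 4.2
position: [627.0, 81.7, 135.3]
ee_rot: [0.061, -3.139, 0.001]
contact_force: [-5.1, -3.6, 1.9]
width: -0.2
```

```bash
python3 - <<'E'
from h import *
st()
E
```

```text
4.2 case [-19.7  49.1 135.3] F [-5.1 -3.6  1.9] w -0.2
```

Call:
{"api": "move_arm", "payload": {
  "series": [
    [-0.001,0,0,0,0,0],
    [-0.002,0,0,0,0,0],
    [-0.003,0,0,0,0,0],
    [-0.004,0,0,0,0,0],
    [-0.005,0,0,0,0,0],
    [-0.006,0,0,0,0,0],
    [-0.006,0,0,0,0,0],
    [-0.006,0,0,0,0,0]
  ]
}}

```text
time_s: 5.0
position: [633.8, 82.4, 135.3]
ee_rot: [-0.062, 3.141, 0.0]
contact_force: [-0.3, -0.0, 0.1]
width: 0.0
```

```bash
python3 - <<'E'
from h import *
st()
E
```

```text
5.0 case [-12.9  49.6 135.3] F [-0.3 -0.   0.1] w 0.0
```

The force fell to zero, so the catch has snapped. I'll back off, rise and take a look.

Call:
{"api": "move_arm", "payload": {
  "series": [
    [0.015,0,0,0,0,0],
    [0.035,0,0,0,0,0],
    [0.037,0,-0.03,0,0,0],
    [0.037,0,-0.06,0,0,0],
    [0.037,0,-0.085,0,0,0],
    [0.037,0,-0.095,0,0,0],
    [0.037,0,-0.095,0,0,0],
    [0.037,0,-0.095,0,0,0]
  ]
}}

```text
time_s: 5.8
position: [596.5, 80.9, 228.9]
ee_rot: [0.062, -3.14, -0.0]
contact_force: [-0.5, 0.0, -1.1]
width: 0.2
```

```bash
python3 - <<'E'
from h import *
st(); c=cal('wrist'); im,d=manip.read_camera('wrist'); cv2.imwrite('pics/w2.png',im[:,:,::-1]); np.savez('w2.npz',im=im,d=d)
for n,P in dict(pin=W(-24,-62,158),nose=W(-24,-12,150),lug=W(-24,-44,150),dooredge=W(0,21,155)).items(): print(n,P.round(1),proj(c,P).round(0))
E
```

```text
5.8 case [-50.2  49.5 228.9] F [-0.5  0.  -1.1] w 0.2
pin [627.  -29.6 158. ] [ 97. 237.]
nose [625.1  20.4 150. ] [171. 233.]
lug [626.3 -11.6 150. ] [127. 232.]
dooredge [647.8  54.3 155. ] [218. 266.]
```

View pics/w2.png

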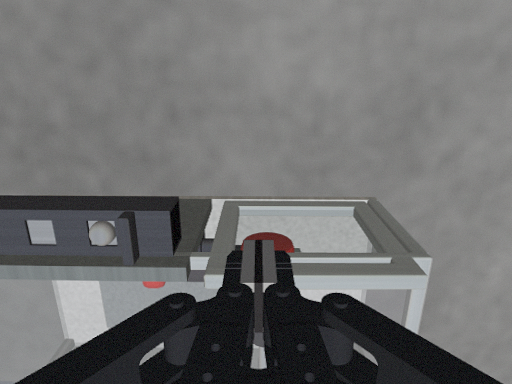

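The door is flush with the panel. The pin dome is at (102,233) in the first hole (88–118). The lug's top is at u≈120–134, and the sleeve's nose edge is at u≈172–180.

```bash
python3 - <<'E'
from h import *
c=cal('wrist')
for n,u,v,z in (('pin',102,233,155),('hole1L',88,233,150),('hole1R',118,233,150),('h2L',27,232,150),('h2R',56,232,150),('lugtop L',120,232,164),('lugtopR',134,232,164),('sleeve near',60,208,150),('sleeve far',60,255,150),('nose top',172,235,150)): print(n,cas(plane(c,u,v,z)).round(1))
im=np.load('w2.npz')['im'][190:285,0:260]
cv2.imwrite('pics/w2c.png',cv2.convertScaleAbs(cv2.resize(im,None,fx=3,fy=3,interpolation=cv2.INTER_CUBIC),alpha=1.6)[:,:,::-1])
E
```

```text
pin [-26.4 -59.  155. ]
hole1L [-24.  -71.7 150. ]
hole1R [-24.1 -49.9 150. ]
h2L [ -24.5 -116.4  150. ]
h2R [-24.6 -94.9 150. ]
lugtop L [-31.6 -42.2 164. ]
lugtopR [-31.6 -32.8 164. ]
sleeve near [-43.1 -88.6 150. ]
sleeve far [ -6.  -95.5 150. ]
nose top [-22.7 -11.3 150. ]
```

View pics/w2c.png

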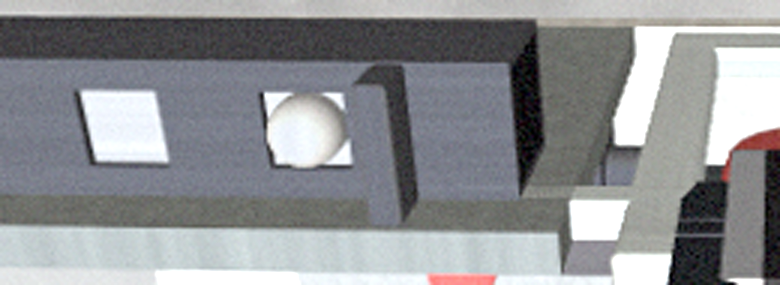

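The shut fingers look only about 14 mm wide along tool y and 22 mm along x. I'll turn the tool 90° so the 22 mm width runs along the bar. It can then cover the pin and reach the lug together.

Call:
{"api": "move_arm", "payload": {
  "series": [
    [-0.005,-0.02,0,0,0,-0.145],
    [-0.01,-0.04,0,0,0,-0.29],
    [-0.015,-0.06,0,0,0,-0.435],
    [-0.02,-0.08,0,0,0,-0.58],
    [-0.025,-0.1,0,0,0,-0.725],
    [-0.0255,-0.11,0,0,0,-0.87],
    [-0.0255,-0.11,0,0,0,-1.015],
    [-0.0255,-0.11,0,0,0,-1.16]
  ]
}}

```text
time_s: 6.65
position: [626.0, -28.5, 228.2]
ee_rot: [1.779, -2.588, -0.003]
contact_force: [0.0, -0.3, 0.9]
width: 0.1
```

Call:
{"api": "move_arm", "payload": {
  "series": [
    [0,0,0,0,0,-0.14],
    [0,0,0.005,0,0,-0.28],
    [0,0,0.015,0,0,-0.41],
    [0,0,0.025,0,0,-0.41],
    [0,0,0.035,0,0,-0.41],
    [0,0,0.04,0,0,-0.41],
    [0,0,0.04,0,0,-0.41],
    [0,0,0.04,0,0,-0.41]
  ]
}}

```text
time_s: 7.45
position: [626.6, -28.1, 190.4]
ee_rot: [-2.262, 2.179, -0.0]
contact_force: [0.4, -0.0, -0.1]
width: 0.3
```

```bash
cat >> h.py <<'E'
def toolR2():
    s,c=np.sin(PSI),np.cos(PSI); return np.array([[s,-c,0],[-c,-s,0],[0,0,-1.]]) # x=-case y, y=-case x
E
python3 - <<'E'
from h import *
st(); print(row(W(-24.5,-60.5,162),toolR2()))
c=cal('wrist'); im,d=manip.read_camera('wrist'); cv2.imwrite('pics/w3.png',im[:,:,::-1])
E
```

```text
7.45 case [-24.3 -60.5 190.4] F [ 0.4 -0.  -0.1] w 0.3
[ 0.      0.0002  0.0284 -0.0001  0.     -0.001 ]
```

View pics/w3.png

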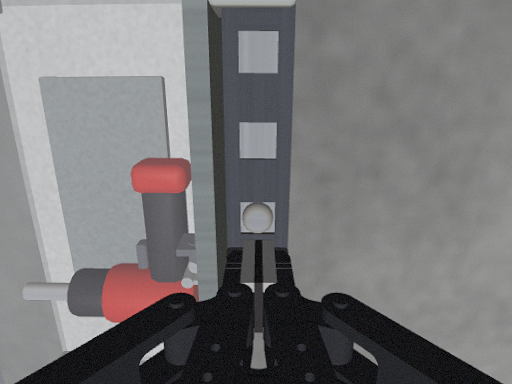

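The wrist view, with image-down as +y, shows the pin dome at (258,217), holes 2 and 3 at (258,140) and (258,52), and the fingers centred at u=258. The alignment across the bar is good.

```bash
python3 - <<'E'
from h import *
c=cal('wrist')
for n,u,v,z in (('pin',258,217,155),('h1',258,218,150),('h2',258,140,150),('h3',258,52,150)): print(n,cas(plane(c,u,v,z)).round(1))
print(proj(c,W(-24.5,-60.5,158)),proj(c,manip.get_obs()['position']))
E
```

```text
pin [-23.4 -65.2 155. ]
h1 [-23.4 -62.4 150. ]
h2 [ -23.4 -107.9  150. ]
h3 [ -23.4 -152.3  150. ]
[259.9915508  226.86977125] [259.52471655 256.23493947]
```

Call:
{"api": "move_arm", "payload": {
  "series": [
    [-0.002,0,0.012,0,0,0],
    [-0.003,0,0.024,0,0,0],
    [-0.003,0,0.03,0,0,0],
    [-0.003,0,0.033,0,0,0],
    [-0.003,0,0.035,0,0,0],
    [-0.003,0,0.036,0,0,0],
    [-0.003,0,0.037,0,0,0],
    [-0.003,0,0.037,0,0,0]
  ]
}}

```text
time_s: 8.3
position: [626.8, -25.2, 153.7]
ee_rot: [-2.263, 2.178, -0.001]
contact_force: [-0.3, -0.2, 4.3]
width: 0.1
```

```bash
python3 - <<'E'
from h import *
st()
E
```

```text
8.3 case [-24.1 -57.6 153.7] F [-0.3 -0.2  4.3] w 0.1
```

Call:
{"api": "move_arm", "payload": {
  "series": [
    [0,0,0.001,0,0,0],
    [0,0,0.002,0,0,0],
    [0,0,0.003,0,0,0],
    [0,0,0.0035,0,0,0],
    [0,0,0.0035,0,0,0],
    [0,0,0.0035,0,0,0],
    [0,0,0.0035,0,0,0],
    [0,0,0.0035,0,0,0]
  ]
}}

```text
time_s: 9.1
position: [626.8, -25.2, 150.2]
ee_rot: [-2.263, 2.178, -0.001]
contact_force: [-0.5, 0.2, 5.4]
width: -0.2
```

```bash
python3 - <<'E'
from h import *
st()
E
```

```text
9.1 case [-24.1 -57.6 150.2] F [-0.5  0.2  5.4] w -0.2
```

Call:
{"api": "move_arm", "payload": {
  "series": [
    [-0.001,0,0.0002,0,0,0],
    [-0.002,0,0.0003,0,0,0],
    [-0.003,0,0.0003,0,0,0],
    [-0.004,0,0.0003,0,0,0],
    [-0.005,0,0.0003,0,0,0],
    [-0.006,0,0.0003,0,0,0],
    [-0.007,0,0.0003,0,0,0],
    [-0.008,0,0.0003,0,0,0]
  ]
}}

```text
time_s: 9.9
position: [626.8, -18.6, 150.1]
ee_rot: [2.262, -2.179, 0.005]
contact_force: [-0.2, -9.1, 6.0]
width: 0.1
```

```bash
python3 - <<'E'
from h import *
st()
E
```

```text
9.9 case [-23.8 -51.  150.1] F [-0.2 -9.1  6. ] w 0.1
```

Call:
{"api": "move_arm", "payload": {
  "series": [
    [-0.001,0,0,0,0,0],
    [-0.002,0,0,0,0,0],
    [-0.003,0,0,0,0,0],
    [-0.004,0,0,0,0,0],
    [-0.005,0,0,0,0,0],
    [-0.006,0,0,0,0,0],
    [-0.006,0,0,0,0,0],
    [-0.006,0,0,0,0,0]
  ]
}}

```text
time_s: 10.7
position: [626.5, -11.6, 150.1]
ee_rot: [-2.263, 2.178, -0.003]
contact_force: [0.8, -1.9, 5.5]
width: -0.2
```

```bash
python3 - <<'E'
from h import *
st()
E
```

```text
10.7 case [-23.8 -44.  150.1] F [ 0.8 -1.9  5.5] w -0.2
```

Call:
{"api": "move_arm", "payload": {
  "series": [
    [-0.001,0,-0.001,0,0,0],
    [-0.004,0,-0.002,0,0,0],
    [-0.007,0,-0.002,0,0,0],
    [-0.01,0,-0.002,0,0,0],
    [-0.013,0,-0.002,0,0,0],
    [-0.016,0,-0.002,0,0,0],
    [-0.019,0,-0.002,0,0,0],
    [-0.022,0,-0.002,0,0,0]
  ]
}}

```text
time_s: 11.5
position: [624.9, 11.4, 151.4]
ee_rot: [-2.264, 2.178, 0.001]
contact_force: [-0.3, -1.6, -0.8]
width: -0.0
```

```bash
python3 - <<'E'
from h import *
st()
c=cal('wrist'); im,d=manip.read_camera('wrist'); cv2.imwrite('pics/w4.png',im[:,:,::-1])
E
```

```text
11.5 case [-24.5 -21.  151.4] F [-0.3 -1.6 -0.8] w -0.0
```

View pics/w4.png

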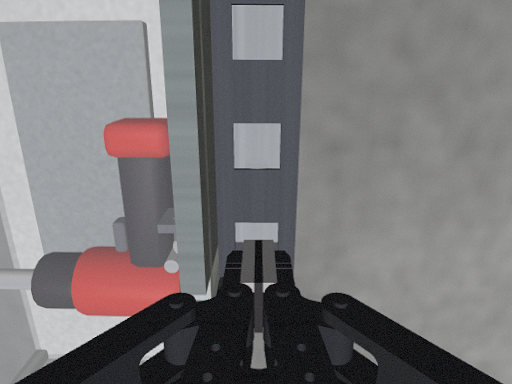

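The pin is hidden under the sleeve wall between the holes at (257,232) and (257,145), so travel is about 33 mm. I'll continue slowly for about 12 mm.

Call:
{"api": "move_arm", "payload": {
  "series": [
    [-0.0015,0,0,0,0,0],
    [-0.003,0,0,0,0,0],
    [-0.0045,0,0,0,0,0],
    [-0.006,0,0,0,0,0],
    [-0.0075,0,0,0,0,0],
    [-0.0085,0,0,0,0,0],
    [-0.0095,0,0,0,0,0],
    [-0.01,0,0,0,0,0]
  ]
}}

```text
time_s: 12.35
position: [624.7, 21.0, 151.5]
ee_rot: [-2.264, 2.178, 0.0]
contact_force: [0.3, 0.3, -0.3]
width: 0.2
```

```bash
python3 - <<'E'
from h import *
st()
E
```

```text
12.35 case [-24.3 -11.4 151.5] F [ 0.3  0.3 -0.3] w 0.2
```

Call:
{"api": "move_arm", "payload": {
  "series": [
    [-0.0005,0,0,0,0,0],
    [-0.001,0,0,0,0,0],
    [-0.0015,0,0,0,0,0],
    [-0.002,0,0,0,0,0],
    [-0.0025,0,0,0,0,0],
    [-0.003,0,0,0,0,0],
    [-0.003,0,0,0,0,0],
    [-0.003,0,0,0,0,0]
  ]
}}

```text
time_s: 13.15
position: [624.6, 23.0, 151.5]
ee_rot: [2.262, -2.178, 0.002]
contact_force: [-0.2, -6.9, -1.2]
width: -0.0
```

```bash
python3 - <<'E'
from h import *
st()
c=cal('wrist'); im,d=manip.read_camera('wrist'); cv2.imwrite('pics/w5.png',im[:,:,::-1])
E
```

```text
13.15 case [-24.3  -9.4 151.5] F [-0.2 -6.9 -1.2] w -0.0
```

View pics/w5.png

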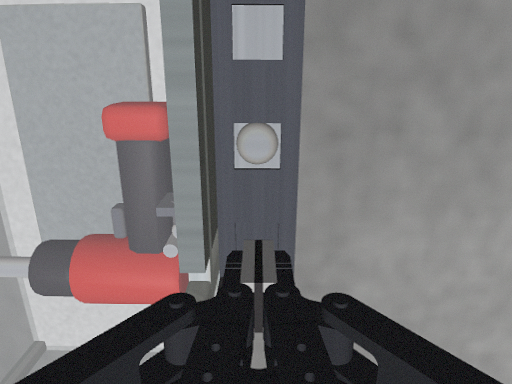

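The pin has popped up in the second hole at (257,143), and the sleeve stopped with about 7 N. I'll back off, rise and check everything.

Call:
{"api": "move_arm", "payload": {
  "series": [
    [0.005,0,0,0,0,0],
    [0.009,0,-0.003,0,0,0],
    [0.01,0,-0.02,0,0,0],
    [0.01,0,-0.05,0,0,0],
    [0.01,0,-0.09,0,0,0],
    [0.01,0,-0.12,0,0,0],
    [0.01,0,-0.12,0,0,0],
    [0.01,0,-0.12,0,0,0]
  ]
}}

```text
time_s: 14.0
position: [625.5, 13.8, 272.2]
ee_rot: [-2.263, 2.177, -0.002]
contact_force: [0.1, 0.2, -0.1]
width: -0.1
```

```bash
python3 - <<'E'
from h import *
st()
a=[]
for n in('wrist','scene'):
    im,d=manip.read_camera(n); a.append(im)
    if n=='wrist': c=cal(n); print(proj(c,W(-24,-61.6,157)),proj(c,W(-24,-106.6,150)))
s=cv2.resize(a[1][150:350,100:320],(422,384),interpolation=cv2.INTER_CUBIC)
cv2.imwrite('pics/f.png',np.hstack([a[0][:,100:460],s])[:,:,::-1])
t=cv2.absdiff(a[1],np.load('scene0.npz')['im']).max(2)
for nm,(y0,y1,x0,x1) in dict(flask=(210,295,385,432),bottle=(125,190,112,146),tape=(158,184,176,215)).items(): print(nm,'changed px',(t[y0:y1,x0:x1]>60).sum())
E
```

```text
14.0 case [-23.9 -18.6 272.2] F [ 0.1  0.2 -0.1] w -0.1
[258.52369342 127.75317434] [258.5639174   64.09876576]
flask changed px 0
bottle changed px 0
tape changed px 9
```

View pics/f.png

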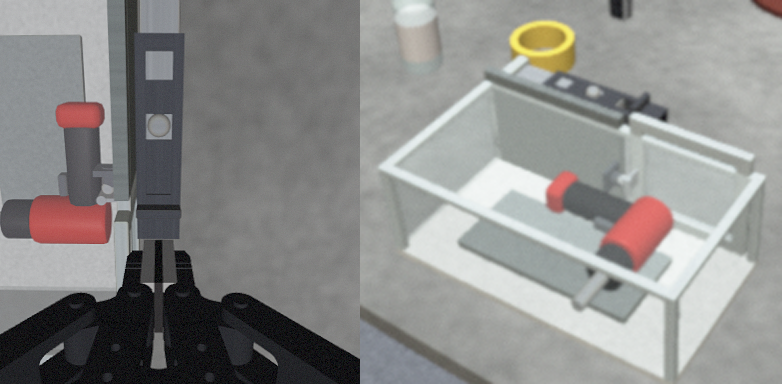

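The final pictures show the pin in the middle (second) hole at (159,126). The door is flush with its nose overlapped by the sleeve, the loose objects have not moved, and the arm is clear of everything.

```bash
python3 -c "
from bench import manip; print(manip.finish_job())"
```

```text
the job is handed in; nothing more can be done
None
```

The showcase door is shut and caught, the sleeve is locked at its second hole, and the job is handed in after about 14 s of robot time. It reported no verdict.

- **Door:** I pushed it near its free edge with about 6 N measured. The force then dropped to zero as the roller snapped over.
- **Pin and sleeve:** I pressed the pin flush with about 5.5 N, then pushed the lug with about 9 N. The sleeve slid to the next hole, where the pin popped up and stopped it at about 7 N.

These forces were read only at the end of each move. None came near 45 N, but brief peaks in between were not recorded.

Last checks:
- The wrist and scene pictures show the pin standing in the second hole, the door flush with the panel, and the sleeve overlapping it.
- The tool force was near zero, with the fingers about 120 mm above the bar.
- The flask, bottle and tape roll looked unmoved. Picture differences were 0, 0 and 9 pixels; I took the 9 at the tape as noise.

One thing disagreed: the pin's position along the bar differed by about 2 mm between views. I used a value in between, and contact with the pin and lug came about where that put them.

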